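# Unlatch and open the guard gate of a phone test bay

## Robot

A 7-joint arm with a two-finger parallel gripper is mounted at the origin on the work surface. World frame = base frame: x ahead of the robot, y to its left, z up, the work surface at z = 0. Lengths are in m, angles in rad, forces in N, time in s.
With the tool pointing down it reaches from about 0.425 to 0.875 m from the base axis. Payload 4.7 kg.
Tool frame: the origin (TCP) lies at the very end of the fingers, on their centre line; the grasp point (between the pads) lies 19 mm behind it; z points along the fingers, y is the direction in which the jaws open and shut (so a half turn about z gives the same grasp; the last joint's range is limited). The gripper opens to 87 mm and grips with 3 to 60 N. Pads are 19 mm wide; open, the fingers measure 117 mm over their backs; the gripper's body (75 mm by 190 mm) begins 51 mm behind the grasp point.
Start: joints at [-1.187, 0.321, -0.07, 1.45, 0.023, 1.371, -0.057], TCP at [0.235, 0.606, 0.223] pointing down, gripper open.
Joint ranges: [-2.86, 2.86], [-0.3, 2.09], [-1.38, 1.24], [0.06, 2.45], [-1.56, 4.7], [0.09, 2.05], [-2.69, 2.69]. Speed limits (rad/s): [2.57, 2.57, 3.14, 3.14, 3.14, 3.14, 3.14].

## Interface

Orientations are given as a rotation vector (axis times angle).
In Python, from bench import * gives the robot as it stands.
- The arm moves only by the shell command python3 -m jog 'ROWS' [OPENING] [FORCE]. ROWS is JSON, a list of rows, each a list of 4 numbers: the shift along the world's x, y, z in mm, then the turn about the world's z in rad. In form: [[x, y, z, twist], ...]. A call has exactly 8 rows; each row is the pose to reach, as a shift and turn from the pose commanded when the call began; what a row does not reach only later rows make up. A row lasts 1/8 s, in which the tool goes at most 62.5 mm and 10.7 degrees, less where a joint would pass 70% of its speed; a pose out of reach is approached as far as the arm can. A call with a gripper value outside its range is refused whole. OPENING is the opening, from -1 (shut) to 1 (fully open), set as the call begins (- or left out, the last holds). The fingers move at their own pace and stop on an object; FORCE is the grip in N (left out, the last holds). Time passes only in rows, so rows that repeat a pose let the fingers close, or fill a call up. It gives the time, the measured TCP pose, the force and the opening at its end, in the units of the state.
- get_state(): the state, without advancing time (a new reading comes with each control period).
- get_image(name): name is "side" or "top"; returns a dict with "image" (420x560x3 uint8, red, green, blue), "fx", "fy", "cx", "cy" (pixels), "position" and "rotation" of the camera in the world. Camera axes: x right, y down, z forward; pixel columns grow to the right and rows downward; lengths in m; the calibration is good to about 2 mm. A picture is of the moment at which its call begins. There is no depth.
- close_job(): hands the job in, once; it reports no verdict.
The state is a dict: "time": time; "joint_positions": joint angles; "qd": joint speeds; "joint_torque": joint torques, N m; "position": TCP position; "tool_rot": TCP orientation; "ft_force": force on the tool from outside, world axes, zero at the start; "torque": the same for the moment, N m; "grip_width": opening from 0.0 (shut) to 1.0 (fully open).
Only numpy, scipy, OpenCV 4.12 (cv2) and the standard library are available. Lean on these libraries where they do the work, as an engineer would, in place of code of your own. Each camera call takes 0.05 s, during which the arm holds its last target. There are 200 camera calls.

## Task

The phone in the guarded test bay has finished its charge test. Take the red thumb tab of the gate's latch bar, gently lift the bar just clear of the lip of its keeper (feel for the soft buffer above, and force the bar neither against the lip nor the buffer), then swing the gate out until it stands wide open, about square to the front of the bay, and let go. Do not push around the things lying nearby.

Things in the scene. Friction and masses are not known exactly. Their poses are not given: they have to be found in the camera images.
- tab_grip (a point): Pinch point, centre of the free part of the red thumb tab: upright plate 8 mm thick along this point's x (the gate's normal), 20 mm wide along y, fixed to the latch bar and turning with it. Tab's top is 15 mm above, gate's top edge 27 mm below: grip from above across the 8 mm. From the pivot (bar level): 125 mm along -y, 37 mm up. Axes: x into the bay, y along the bar to its pivot, z up.
- latch_pivot (a point): Pin in the upper front of the gate about which the latch bar turns (pin along the gate's normal). Moves with the gate; axes as for gate_hinge. The bar is steel, 12 mm high, 8 mm thick, 196 mm long, about 0.14 kg, lying level across the gate's front at the start, its far end in the keeper. Firmly pinched, it resists turning in the grip, unless the hand leans with it.
- latch_bar (a joint): Angle of the latch bar about its pivot, rad: 0 = level, resting on the ledge (pressing it down there does no harm); grows as the tab is lifted. Falls by its own weight, to -0.06 once out of the keeper. It must be held lifted until the gate has swung out about 0.15 rad, past the lip.
- gate_hinge (a point): On the gate's vertical hinge axis, 135 mm above the bench. Axes turn with the gate: x normal to it, from front into the bay, y from its free edge to the hinge, z up. Gate: blue frame with clear pane, 200 mm wide (along -y from here), 130 mm high, 10 mm thick, top edge 145 mm above the bench. Latch pivot 50 mm and tab 175 mm from here along -y, both 12 mm in front (-x).
- gate (a joint): Opening angle of the gate, rad: 0 = shut, grows as its free edge swings out towards the robot's side (clockwise seen from above); stop at 1.8. Light stiff hinge: it stays where it is left.
- keeper: Latch keeper on the post at the gate's free edge; origin on the ledge on which the bar's end rests, 177 mm from latch_pivot. Its yellow bracket has a lip before the bar and a rubber buffer above; its height differs each time, unmeasured: the bar must rise here 4 to 40 mm to clear the lip; 4 mm more and it meets the buffer (yields 1 mm per 5 N; felt 1.4 times at the tab). Over 10 N bends it.
- bottle: White plastic bottle, 48 mm across, 100 mm high, standing beside the bay on the hinge side; origin at the centre of its underside. Bystander.
- parts_bin: Clear bin of small parts, 100 x 140 x 50 mm, beside the bay on the keeper side; origin at the centre of its underside. Bystander.
- driver: Screwdriver, 160 mm long, lying on the bench in front and to the keeper side; origin under its middle. Bystander.

How it is judged:
By the outcome, as a careful person would: the job done as asked, in the order asked, and still so for the second after the job is handed in, with the robot touching nothing.
It also fails if it takes over 58 s, if anything falls off the work surface, if the arm or the gripper's body presses on something with over 40 N, if the wrist force passes 120 N, or if a joint passes its speed limit or range.

## Working session

There is one attempt and no reset: what is moved stays moved. The work goes in short steps, Python scripts to look and compute and a shell command to move; the robot and the scene stay as the last step left them, time stands still between calls to the robot, and variables do not carry over. Pictures are saved under pics/ and viewed, about 8 in all and at most 12, crops included, and the job is handed in when it is done.

```bash
mkdir -p pics; cat > h.py <<'E'
from bench import *
import numpy as np, cv2
def shot(n,f):
    d=get_image(n); cv2.imwrite('pics/'+f,d['image'][:,:,::-1]); return d
def ray(d,u,v):
    R=np.array(d['rotation']); r=R@np.array([(u-d['cx'])/d['fx'],(v-d['cy'])/d['fy'],1]); return np.array(d['position']),r
def onz(d,u,v,z):
    p,r=ray(d,u,v); return p+r*(z-p[2])/r[2]
def tri(d1,a,d2,b):
    p,r=ray(d1,*a);q,s=ray(d2,*b)
    t=np.linalg.lstsq(np.c_[r,-s],q-p,rcond=None)[0]; A=p+t[0]*r;B=q+t[1]*s
    return (A+B)/2,np.linalg.norm(A-B)
def proj(d,P):
    c=np.array(d['rotation']).T@(np.array(P)-np.array(d['position'])); return d['fx']*c[0]/c[2]+d['cx'],d['fy']*c[1]/c[2]+d['cy']
E
python3 - <<'E'
from h import *
s=get_state(); print(s)
for n in('top','side'):
    d=shot(n,n+'1.png'); print(n,d['position'],np.array(d['rotation']).round(3).tolist(),d['fx'],d['cx'],d['cy'])
    h=cv2.cvtColor(d['image'],cv2.COLOR_RGB2HSV)
    m=(((h[...,0]<8)|(h[...,0]>172))&(h[...,1]>140)&(h[...,2]>80)).astype('uint8')
    k,l,st,c=cv2.connectedComponentsWithStats(m)
    for i in range(1,k):
        if st[i,4]>8: print(st[i],c[i])
E
```

```text
{'time': 0.0, 'joint_positions': array([-1.18688509,  0.32182005, -0.07007656,  1.4516661 ,  0.02260863,
        1.37078757, -0.05690965]), 'qd': array([-0.00130249, -0.00047636,  0.00037692,  0.00086193,  0.00017755,
       -0.00334252, -0.00143894]), 'joint_torque': array([ 1.97830145e-04, -4.91286027e+01, -4.03871695e-01, -3.12522769e+01,
       -6.39528804e-02,  4.35662933e-02,  1.62494939e-04]), 'position': array([0.23479212, 0.60552631, 0.22146783]), 'tool_rot': array([-5.77526394e-01, -3.08780588e+00,  2.95104301e-03]), 'ft_force': array([-0.29126001,  0.19564238,  0.77236865]), 'torque': array([0.01191497, 0.01644486, 0.00702438]), 'grip_width': 1.005268155412256}
top [0.36346954 0.02062498 1.18844623] [-2.125, 2.158, -0.196] 437.53853858249795 278.96836761774136 208.46900952003287
[ 492  119   68   54 2267] [525.04587561 145.58447287]
[303 182  10   8  50] [307.3  185.38]
[379 260  24  28 284] [390.77816901 273.57394366]
side [ 0.17514599 -0.35349802  0.78424613] [-2.286, 0.991, -0.346] 395.28274617738964 280.6756308665901 211.08508890878247
[315 202  11  21 156] [319.10897436 212.01923077]
[328 374  16  46 606] [336.12871287 397.45049505]
```

View pics/top1.png

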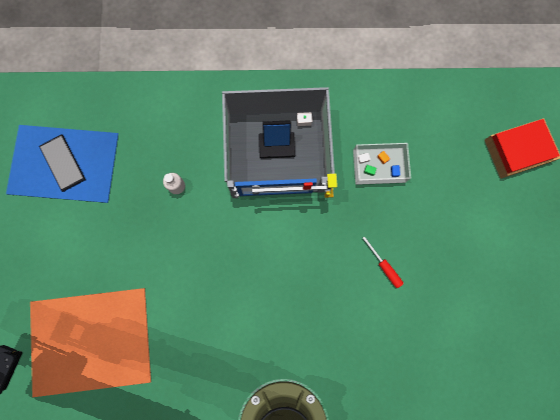

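View pics/side1.png

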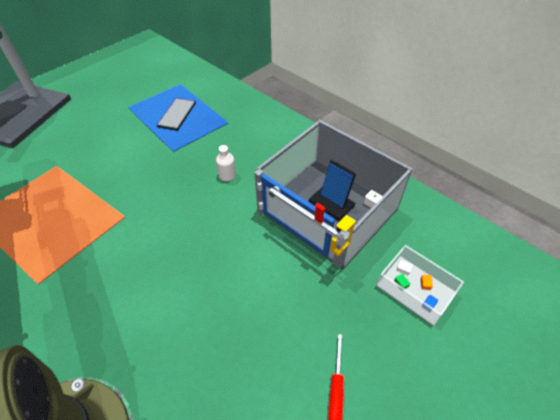

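The top view shows the gate across the bay's front from about (232,187) to (335,182) px. The red tab is at (307,185) and the yellow keeper at (331,181), with the hinge on the left. In the side view the tab is at (319,212). The driver lies at (383,262) in the top view and the bottle at (174,184).

```bash
sed -i 's/^import numpy.*/&\nfrom scipy.spatial.transform import Rotation as Ro/; s/R=np.array(d\[.rotation.\])/R=Ro.from_rotvec(d["rotation"]).as_matrix()/; s/np.array(d\[.rotation.\]).T/Ro.from_rotvec(d["rotation"]).as_matrix().T/' h.py
python3 - <<'E'
from h import *
T=get_image('top');S=get_image('side')
def mask(d,lo,hi):
    h=cv2.cvtColor(d['image'],cv2.COLOR_RGB2HSV); return cv2.inRange(h,lo,hi)
# tab: top camera sees plate's top mostly; triangulate blob centres
print('tab',tri(T,(307.3,185.4),S,(319.1,212.0)))
# blue frame in top: fit line
m=mask(T,(105,120,60),(125,255,255)); m[:165]=0;m[205:]=0;m[:,:220]=0;m[:,345:]=0
v,u=np.nonzero(m);print('blue',u.min(),u.max(),v.min(),v.max(),len(u))
P=np.array([onz(T,a,b,.145) for a,b in zip(u,v)])
vx,vy,x0,y0=cv2.fitLine(P[:,:2].astype('float32'),cv2.DIST_HUBER,0,.01,.01).ravel();print('dir',vx,vy,'yaw of +y axis',np.degrees(np.arctan2(-vx*np.sign(vy),abs(vy))),x0,y0, P[:,1].min(),P[:,1].max())
for n,d in(('t',T),('s',S)):
    m=mask(d,(22,150,80),(34,255,255));m[:150]=0;m[270:]=0;k,l,st,c=cv2.connectedComponentsWithStats(m)
    print(n,[ (st[i].tolist(),c[i].round(1).tolist()) for i in range(1,k) if st[i,4]>10])
a=cv2.resize(T['image'][150:220,215:355],None,fx=5,fy=5,interpolation=cv2.INTER_CUBIC)
b=cv2.resize(S['image'][155:275,245:365],None,fx=5,fy=5,interpolation=cv2.INTER_CUBIC)
cv2.imwrite('pics/c1.png',cv2.resize(b,(600,600))[:,:,::-1]);cv2.imwrite('pics/c2.png',a[:,:,::-1])
for n,(u,v) in dict(bottle=(174,184),bina=(357,186),binb=(409,184),dr1=(364,238),dr2=(400,285)).items(): print(n,onz(T,u,v,.05 if n[0]=='b' else .01).round(3))
E
```

```text
tab (array([ 0.59021957, -0.06570294,  0.16638102]), np.float64(9.433101633743138e-05))
blue 234 316 178 195 578
dir 0.05050734 -0.9987237 yaw of +y axis 2.8950891 0.601211 0.025183627 -0.08925245205386925 0.11129457103432783
t [([325, 174, 12, 24, 171], [331.0, 183.9])]
s [([331, 215, 24, 41, 353], [342.9, 232.7])]
bottle [0.625 0.279 0.05 ]
bina [ 0.613 -0.208  0.05 ]
binb [ 0.616 -0.348  0.05 ]
dr1 [ 0.477 -0.229  0.01 ]
dr2 [ 0.35  -0.319  0.01 ]
```

View pics/c1.png

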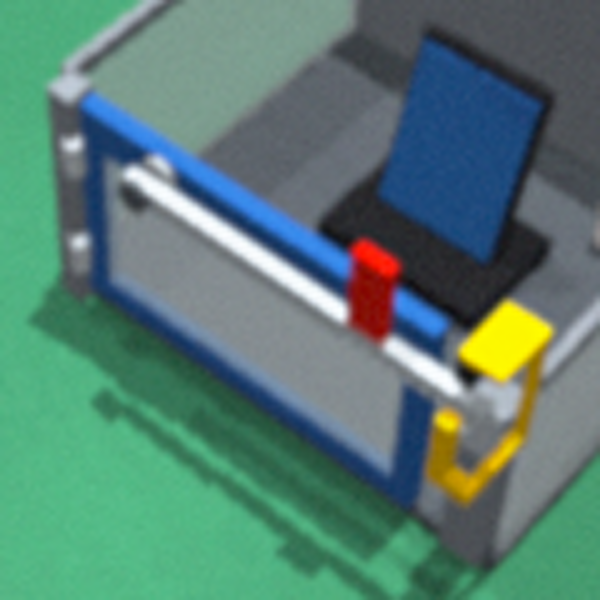

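View pics/c2.png

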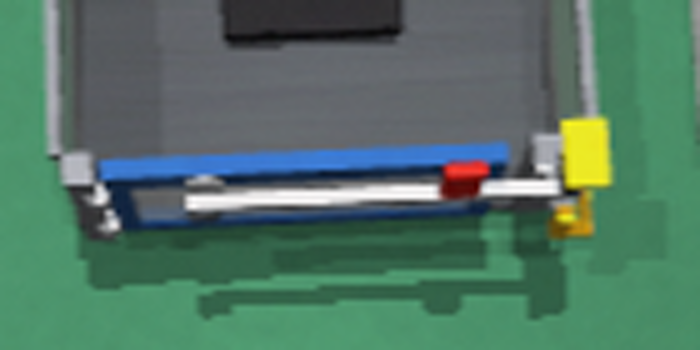

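The side crop shows the tab top at about (320,206) px, with the bar end held behind the lip at about (334,238) and the yellow buffer plate above it. The top crop shows the tab's top face at about (308,184). Next I refine the gate's yaw, the tab and the hinge, and work out the shifts.

```bash
python3 - <<'E'
from h import *
T=get_image('top');S=get_image('side')
hs=cv2.cvtColor(T['image'],cv2.COLOR_RGB2HSV)
m=cv2.inRange(hs,(100,120,150),(125,255,255)); 
pts=[]
for u in range(240,314):
    c=np.nonzero(m[165:200,u])[0]
    if len(c): pts.append(onz(T,u,165+c.min()-.5,.145)[:2])
pts=np.array(pts); vx,vy,x0,y0=cv2.fitLine(pts.astype('float32'),cv2.DIST_HUBER,0,.01,.01).ravel()
th=np.arctan2(-vx*np.sign(vy),abs(vy));print('yaw',th,'back edge pt',x0,y0,len(pts))
ex=np.array([np.cos(th),np.sin(th)]);ey=np.array([-np.sin(th),np.cos(th)])
tt=onz(T,308.4,183.8,.187);ts,e=tri(T,(308.4,183.8),S,(320.2,206.4));print('tab top onz',tt,'tri',ts,e)
bk=np.array([x0,y0]); print('tab along ex rel. gate back edge (expect -.017):',(tt[:2]-bk)@ex,(ts[:2]-bk)@ex)
print('blue extents along y: rel tab', [ (onz(T,u,v,.145)[:2]-tt[:2])@ey for u,v in((234.5,183.5),(316.5,179.5))],'expect .175,-.025')
for n,a,b in(('post hinge top',(230.5,183.5),(258.6,172.5)),('lip top',(329.,192.5),(334.4,238)),('plate c',(332,180.5),(346,223))): print(n,tri(T,a,S,b))
g=tt[:2]; H=g+.012*ex+.175*ey
s=get_state();R=Ro.from_rotvec(s['tool_rot']).as_matrix();ya=np.arctan2(R[1,1],R[0,1])
print('H',H,'tool yaw',ya,'twist',th-ya,'shift mm',(np.r_[g,.157]-s['position'])*1000, s['position'])
E
```

```text
yaw 0.027490098 back edge pt 0.6106515 0.0023202777 74
tab top onz [ 0.58941149 -0.06662119  0.187     ] tri [ 0.58995358 -0.06687957  0.18512487] 0.0002968632167260677
tab along ex rel. gate back edge (expect -.017): -0.023126950028931323 -0.022592164335719506
blue extents along y: rel tab [np.float64(0.17628281098829973), np.float64(-0.024358566900629604)] expect .175,-.025
post hinge top (array([0.60266845, 0.1204041 , 0.14141994]), np.float64(0.0009151409484378382))
lip top (array([ 0.57631895, -0.1197179 ,  0.1429369 ]), np.float64(0.001506458410708711))
plate c (array([ 0.60000655, -0.12451716,  0.17308553]), np.float64(0.0004536465409536424))
H [0.59659679 0.10864253] tool yaw 1.2010327098424154 twist -1.1735426118130403 shift mm [ 354.52247898 -672.54483756  -65.21246056] [0.23488901 0.60592365 0.22221246]
```

```bash
python3 -m jog '[[25,-47,10,-0.14],[53,-100,20,-0.28],[80,-150,30,-0.42],[106,-200,30,-0.56],[132,-250,30,-0.7],[158,-300,30,-0.84],[185,-350,30,-0.98],[211,-400,30,-1.12]]' 0 12; python3 -m jog '[[25,-47,0,-0.05],[53,-100,0,-0.05],[80,-150,0,-0.05],[106,-200,0,-0.05],[130,-240,0,-0.05],[142,-268,0,-0.05],[144,-272,0,-0.05],[144,-272,0,-0.05]]'
```

```text
time: 1.3
position: [0.4466, 0.2043, 0.2529]
tool_rot: [2.135, 2.305, 0.002]
ft_force: [1.2, 0.2, -0.3]
grip_width: 0.501
time: 2.3
position: [0.5897, -0.065, 0.2524]
tool_rot: [-2.186, -2.255, -0.0]
ft_force: [0.0, -0.5, 0.7]
grip_width: 0.5
```

```bash
python3 -m jog '[[0,-1,-20,0],[0,-1,-40,0],[0,-1,-52,0],[0,-1,-52,0],[0,-1,-52,0],[0,-1,-52,0],[0,-1,-52,0],[0,-1,-52,0]]'; python3 - <<'E'
from h import *
s=get_state();p=s['position'];R=Ro.from_rotvec(s['tool_rot']).as_matrix();print(p,'jaw yaw',np.arctan2(R[1,1],R[0,1]),s['joint_positions'].round(2),s['ft_force'])
S=get_image('side');T=get_image('top')
print('tcp px',proj(S,p),proj(T,p))
b=cv2.resize(S['image'][140:270,235:375],(560,520),interpolation=cv2.INTER_CUBIC)
cv2.imwrite('pics/c3.png',b[:,:,::-1])
E
```

```text
time: 3.3
position: [0.5901, -0.067, 0.2008]
tool_rot: [2.187, 2.255, 0.0]
ft_force: [0.5, 0.5, -0.4]
grip_width: 0.499
[ 0.59005795 -0.06703571  0.20081114] jaw yaw 0.030861131124174913 [-0.45  0.23  0.6   1.65 -0.14  1.3   0.21] [ 0.49209689  0.54889635 -0.39499233]
tcp px (np.float64(320.81405183242714), np.float64(201.25653580036882)) (np.float64(309.05222581042125), np.float64(182.20322417596714))
```

View pics/c3.png

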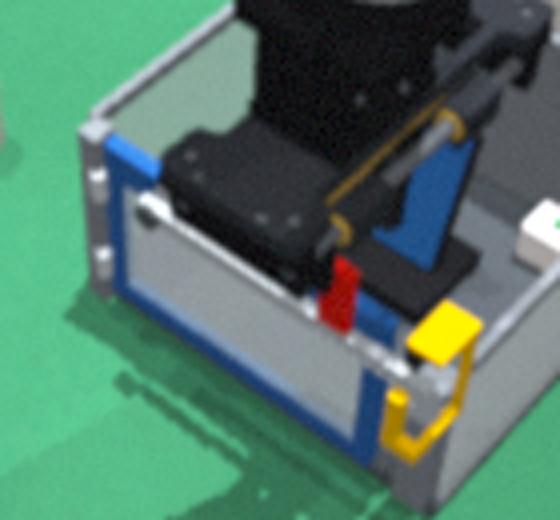

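The tab top, at about (345,262) in the crop, lies directly under the TCP at (343,245) and between the fingers. The way down is clear, so I go down and close.

```bash
python3 -m jog '[[0,0,-15,0],[0,0,-30,0],[0,0,-40,0],[0,0,-45,0],[0,0,-45,0],[0,0,-45,0],[0,0,-45,0],[0,0,-45,0]]' && python3 -m jog '[[0,0,0,0],[0,0,0,0],[0,0,0,0],[0,0,0,0],[0,0,0,0],[0,0,0,0],[0,0,0,0],[0,0,0,0]]' -1 12; python3 -c "
from bench import *
s=get_state();print(s['position'],s['ft_force'],s['torque'],s['grip_width']*87)"
```

```text
time: 4.4
position: [0.5902, -0.067, 0.1559]
tool_rot: [2.186, 2.255, 0.001]
ft_force: [0.6, -0.2, -0.4]
grip_width: 0.498
time: 5.4
position: [0.59, -0.0669, 0.1556]
tool_rot: [2.187, 2.256, 0.0]
ft_force: [0.3, -1.2, -0.9]
grip_width: 0.093
[ 0.58996809 -0.06692184  0.15557159] [ 0.26031308 -1.20349144 -0.92893285] [-0.11599674 -0.03662859 -0.05971605] 8.096645727406951
```

```bash
cat > f.py <<'E'
from h import *
a=[]
for i in range(4):
    get_image('top'); s=get_state(); a.append(np.r_[s['ft_force'],s['torque']])
print(s['position'].round(4),np.mean(a,0).round(2),'sd',np.std(a,0)[:3].round(2))
E
python3 f.py; python3 -m jog '[[0,0.3,1,0],[0,0.6,2,0],[0,0.9,3,0],[0,1.2,4,0],[0,1.2,4,0],[0,1.2,4,0],[0,1.2,4,0],[0,1.2,4,0]]'; python3 f.py
```

```text
[ 0.59   -0.0669  0.1556] [ 0.62 -0.09 -0.53 -0.05 -0.01 -0.06] sd [0.3  0.23 0.27]
time: 6.6
position: [0.5899, -0.0658, 0.1596]
tool_rot: [2.187, 2.256, -0.0]
ft_force: [-0.4, 0.2, -1.1]
grip_width: 0.088
[ 0.59   -0.0658  0.1596] [-0.03 -0.57 -1.48 -0.32  0.05 -0.05] sd [0.44 0.59 0.23]
```

```bash
python3 -m jog '[[0,0.1,0.3,0],[0,0.2,0.6,0],[0,0.3,1,0],[0,0.3,1,0],[0,0.3,1,0],[0,0.3,1,0],[0,0.3,1,0],[0,0.3,1,0]]'; python3 f.py;  python3 -m jog '[[0,0.1,0.3,0],[0,0.2,0.6,0],[0,0.3,1,0],[0,0.3,1,0],[0,0.3,1,0],[0,0.3,1,0],[0,0.3,1,0],[0,0.3,1,0]]'; python3 f.py
```

```text
time: 7.8
position: [0.5899, -0.0655, 0.1606]
tool_rot: [2.187, 2.255, -0.0]
ft_force: [-0.3, -0.8, -1.3]
grip_width: 0.093
[ 0.59   -0.0655  0.1606] [-0.41 -1.33 -1.54 -0.44  0.09 -0.06] sd [0.34 0.48 0.6 ]
time: 9.0
position: [0.5899, -0.0652, 0.1616]
tool_rot: [2.187, 2.255, -0.0]
ft_force: [0.4, -1.6, -1.8]
grip_width: 0.091
[ 0.59   -0.0652  0.1616] [-0.31 -1.54 -1.56 -0.53  0.07 -0.05] sd [0.31 0.33 0.27]
```

```bash
echo "import sys; sys.exit(int(np.mean(a,0)[2]<-3))" >> f.py
python3 -m jog '[[0,0.1,0.3,0],[0,0.2,0.6,0],[0,0.3,1,0],[0,0.3,1,0],[0,0.3,1,0],[0,0.3,1,0],[0,0.3,1,0],[0,0.3,1,0]]' >/dev/null; python3 f.py && python3 -m jog '[[0,0.1,0.3,0],[0,0.2,0.6,0],[0,0.3,1,0],[0,0.3,1,0],[0,0.3,1,0],[0,0.3,1,0],[0,0.3,1,0],[0,0.3,1,0]]'>/dev/null && python3 f.py && python3 -m jog '[[0,0.1,0.3,0],[0,0.2,0.6,0],[0,0.3,1,0],[0,0.3,1,0],[0,0.3,1,0],[0,0.3,1,0],[0,0.3,1,0],[0,0.3,1,0]]'>/dev/null && python3 f.py
```

```text
[ 0.59   -0.0649  0.1626] [-0.3  -1.82 -1.05 -0.63  0.1  -0.04] sd [0.5  0.47 0.5 ]
[ 0.59   -0.0645  0.1636] [ 0.13 -1.81 -1.25 -0.55  0.06 -0.03] sd [0.2  0.45 0.57]
[ 0.59   -0.0642  0.1646] [-0.2  -1.27 -1.85 -0.47  0.08 -0.06] sd [0.28 0.34 0.47]
```

```bash

python3 -m jog '[[0,0.1,0.3,0],[0,0.2,0.6,0],[0,0.4,1,0],[0,0.4,1,0],[0,0.4,1,0],[0,0.4,1,0],[0,0.4,1,0],[0,0.4,1,0]]' >/dev/null; python3 f.py && python3 -m jog '[[0,0.1,0.3,0],[0,0.2,0.6,0],[0,0.4,1,0],[0,0.4,1,0],[0,0.4,1,0],[0,0.4,1,0],[0,0.4,1,0],[0,0.4,1,0]]'>/dev/null && python3 f.py && python3 -m jog '[[0,0.1,0.3,0],[0,0.2,0.6,0],[0,0.4,1,0],[0,0.4,1,0],[0,0.4,1,0],[0,0.4,1,0],[0,0.4,1,0],[0,0.4,1,0]]'>/dev/null && python3 f.py
python3 - <<'E'
from h import *
S=get_image('side')
b=cv2.resize(S['image'][185:265,290:370],(560,560),interpolation=cv2.INTER_CUBIC)
cv2.imwrite('pics/c4.png',b[:,:,::-1])
E
```

```text
[ 0.59   -0.0638  0.1656] [-0.57 -1.1  -1.83 -0.43  0.08 -0.06] sd [0.36 0.33 0.24]
[ 0.5899 -0.0635  0.1665] [ 1.57 -2.35 -6.19 -0.71 -0.32 -0.03] sd [0.15 0.49 0.35]
```

View pics/c4.png

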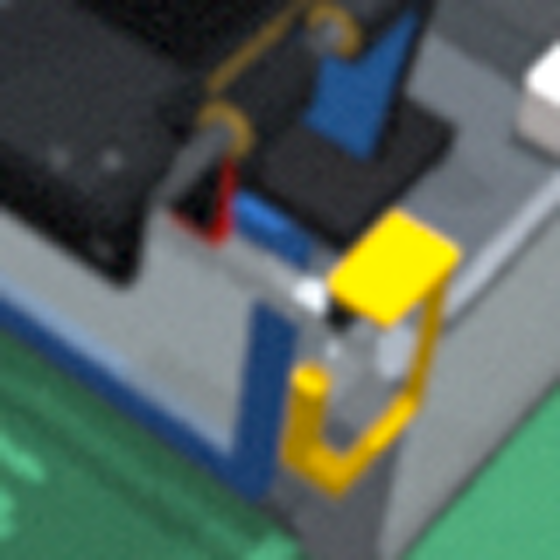

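Fz stepped to -6.2 N at z 0.1665, from about -1.8 N when free. That puts buffer contact near z 0.166, at roughly 3 N on the buffer. I back off 1.6 mm to mid-window and work out the swing arc.

```bash

python3 -m jog '[[0,-0.2,-0.5,0],[0,-0.4,-1,0],[0,-0.5,-1.6,0],[0,-0.5,-1.6,0],[0,-0.5,-1.6,0],[0,-0.5,-1.6,0],[0,-0.5,-1.6,0],[0,-0.5,-1.6,0]]' >/dev/null; python3 f.py; cat > arc.py <<'E'
import numpy as np,sys
H=np.array([.5968,.1083]);H=np.array(eval(sys.argv[2])) if len(sys.argv)>2 else H
from bench import get_state
s=get_state();p=s['position'][:2];r=p-H;print(np.hypot(*r))
for a in eval(sys.argv[1]):
    c,n=np.cos(a),np.sin(a);q=np.array([r[0]*c+r[1]*n,-r[0]*n+r[1]*c]);print([*((q-r)*1000).round(1).tolist(),0,-round(float(a),3)])
E
python3 arc.py 'np.arange(1,6)*.04'
```

```text
[ 0.5901 -0.064   0.165 ] [-0.05 -1.5   0.73 -0.33  0.07 -0.04] sd [0.58 0.5  0.61]
0.1724309598685967
[-6.9, 0.4, 0, -0.04]
[-13.7, 1.1, 0, -0.08]
[-20.6, 2.0, 0, -0.12]
[-27.4, 3.3, 0, -0.16]
[-34.1, 4.8, 0, -0.2]
```

```bash

python3 -m jog '[[-2,0.1,0,-0.01],[-3.5,0.2,0,-0.02],[-5.2,0.3,0,-0.03],[-6.9,0.4,0,-0.04],[-6.9,0.4,0,-0.04],[-6.9,0.4,0,-0.04],[-6.9,0.4,0,-0.04],[-6.9,0.4,0,-0.04]]' >/dev/null; python3 f.py; python3 arc.py 'np.arange(1,8)*.03'
```

```text
[ 0.583  -0.0636  0.165 ] [-0.52 -2.37  0.79 -0.41  0.09 -0.04] sd [0.58 0.63 0.26]
0.172423443533699
[-5.1, 0.5, 0, -0.03]
[-10.3, 1.1, 0, -0.06]
[-15.4, 1.9, 0, -0.09]
[-20.5, 2.9, 0, -0.12]
[-25.5, 4.0, 0, -0.15]
[-30.5, 5.2, 0, -0.18]
[-35.5, 6.6, 0, -0.21]
```

```bash

python3 -m jog '[[-5.1,0.5,0,-0.03],[-10.3,1.1,0,-0.06],[-15.4,1.9,0,-0.09],[-20.5,2.9,0,-0.12],[-25.5,4.0,0,-0.15],[-30.5,5.2,0,-0.18],[-35.5,6.6,0,-0.21],[-35.5,6.6,0,-0.21]]' >/dev/null; python3 f.py; python3 arc.py 'np.arange(1,9)*.05'
python3 - <<'E'
from h import *
S=get_image('side')
b=cv2.resize(S['image'][150:270,240:370],(650,600),interpolation=cv2.INTER_CUBIC)
cv2.imwrite('pics/c5.png',b[:,:,::-1])
E
```

```text
[ 0.5475 -0.057   0.165 ] [-0.74 -2.85  0.91 -0.58  0.28  0.02] sd [0.28 0.28 0.28]
0.17248400334846603
[-8.2, 2.7, 0, -0.05]
[-16.3, 5.7, 0, -0.1]
[-24.1, 9.2, 0, -0.15]
[-31.9, 13.1, 0, -0.2]
[-39.4, 17.3, 0, -0.25]
[-46.6, 22.0, 0, -0.3]
[-53.7, 26.9, 0, -0.35]
[-60.5, 32.2, 0, -0.4]
```

View pics/c5.png

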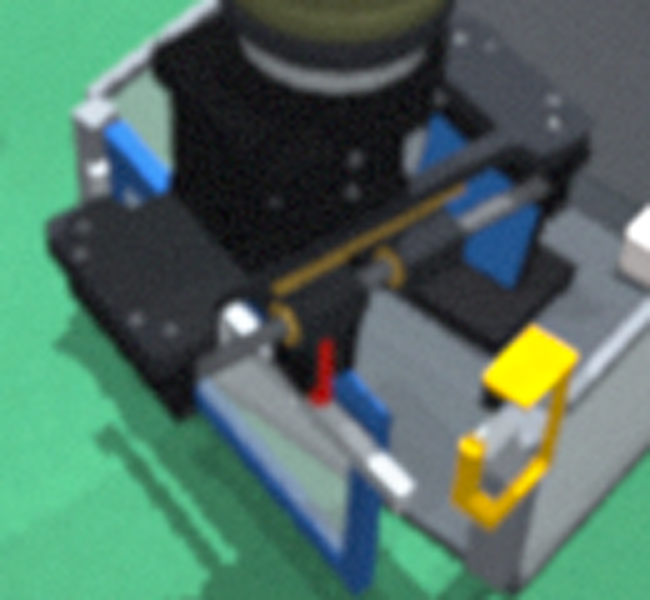

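The gate is open about 0.25 rad and the bar end, at about (390,475) in the crop, is outside and past the lip. Forces are small, so I keep swinging.

```bash

python3 -m jog '[[-8.2,2.7,0,-0.05],[-16.3,5.7,0,-0.1],[-24.1,9.2,0,-0.15],[-31.9,13.1,0,-0.2],[-39.4,17.3,0,-0.25],[-46.6,22,0,-0.3],[-53.7,26.9,0,-0.35],[-60.5,32.2,0,-0.4]]' >/dev/null; python3 f.py; python3 arc.py 'np.arange(1,9)*.05'
```

```text
[ 0.4866 -0.0249  0.1648] [-3.35 -2.83  0.75 -0.68  0.68  0.03] sd [0.59 0.13 0.13]
0.1728667186124979
[-6.5, 5.7, 0, -0.05]
[-12.7, 11.7, 0, -0.1]
[-18.7, 18.0, 0, -0.15]
[-24.3, 24.5, 0, -0.2]
[-29.5, 31.4, 0, -0.25]
[-34.5, 38.5, 0, -0.3]
[-39.0, 45.8, 0, -0.35]
[-43.2, 53.4, 0, -0.4]
```

```bash

python3 -m jog '[[-7,5,0,-0.05],[-14,10.5,0,-0.1],[-20,17,0,-0.15],[-25.5,23.5,0,-0.2],[-31,30.5,0,-0.25],[-36,37.5,0,-0.3],[-41,45,0,-0.35],[-45.2,52.6,0,-0.4]]' >/dev/null; python3 f.py; python3 arc.py 'np.arange(1,9)*.04' '(.5945,.108)'; python3 -c "
from bench import *
print(get_state()['joint_positions'].round(2))"
```

```text
[0.4427 0.0286 0.165 ] [ 1.46  1.14 -1.86  0.1  -0.05 -0.05] sd [0.14 0.58 0.79]
0.1713155228799979
[-3.1, 6.1, 0, -0.04]
[-5.9, 12.4, 0, -0.08]
[-8.4, 18.7, 0, -0.12]
[-10.7, 25.2, 0, -0.16]
[-12.7, 31.7, 0, -0.2]
[-14.5, 38.4, 0, -0.24]
[-16.0, 45.0, 0, -0.28]
[-17.3, 51.8, 0, -0.32]
[-0.65 -0.11  0.5   2.03  0.06  1.21 -1.19]
```

```bash

python3 -m jog '[[-3.1,6.1,0,-0.04],[-5.9,12.4,0,-0.08],[-8.4,18.7,0,-0.12],[-10.7,25.2,0,-0.16],[-12.7,31.7,0,-0.2],[-14.5,38.4,0,-0.24],[-16.0,45.0,0,-0.28],[-17.3,51.8,0,-0.32]]' >/dev/null; python3 f.py; python3 arc.py 'np.arange(1,7)*.04' '(.5945,.108)'; python3 -c "
from bench import *
print(get_state()['joint_positions'].round(2))"
```

```text
[0.425  0.0798 0.1651] [ 0.52  1.61 -1.46  0.21  0.02  0.17] sd [0.59 0.55 0.52]
0.1717872902262606
[-1.0, 6.8, 0, -0.04]
[-1.7, 13.6, 0, -0.08]
[-2.2, 20.5, 0, -0.12]
[-2.3, 27.4, 0, -0.16]
[-2.2, 34.2, 0, -0.2]
[-1.8, 41.1, 0, -0.24]
[-0.68 -0.13  0.4   2.05  0.05  1.21 -1.63]
```

```bash

python3 -m jog '[[-1.0,6.8,0,-0.04],[-1.7,13.6,0,-0.08],[-2.2,20.5,0,-0.12],[-2.3,27.4,0,-0.16],[-2.2,34.2,0,-0.2],[-2.2,34.2,0,-0.2],[-2.2,34.2,0,-0.2],[-2.2,34.2,0,-0.2]]' >/dev/null; python3 f.py; 
python3 -m jog '[[-0.5,0,-2,0],[-1,0,-4,0],[-2,0,-6,0],[-2.5,0,-8,0],[-3,0,-9.4,0],[-3,0,-9.4,0],[-3,0,-9.4,0],[-3,0,-9.4,0]]' >/dev/null; python3 f.py
python3 - <<'E'
from h import *
T=shot('top','t6.png');S=shot('side','s6.png')
s=get_state();R=Ro.from_rotvec(s['tool_rot']).as_matrix();print('jaw yaw',np.arctan2(R[1,1],R[0,1]),s['time'])
b=np.hstack([S['image'][100:300,180:400],T['image'][120:320,200:380]])
cv2.imwrite('pics/c6.png',cv2.resize(b,None,fx=2,fy=2,interpolation=cv2.INTER_CUBIC)[:,:,::-1])
E
```

```text
[0.4224 0.1136 0.165 ] [-1.29  0.85 -0.34  0.18  0.34  0.21] sd [0.29 0.83 0.21]
[0.4197 0.1138 0.1557] [ 1.46  0.62 -1.48  0.09 -0.27  0.19] sd [0.27 0.21 0.39]
jaw yaw -1.5390679708040917 25.0
```

View pics/c6.png

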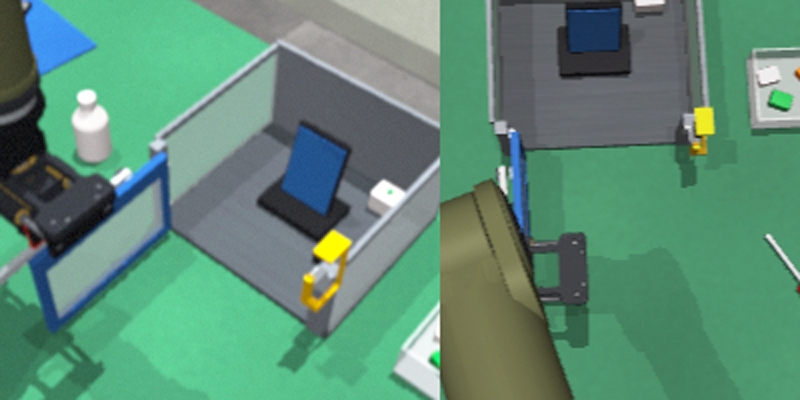

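The gate stands about square to the front, its top edge running from (165,155) to (35,265) in the crop, and the bystanders look undisturbed. I lower the bar a little more, let go and rise straight up.

```bash

python3 -m jog '[[-0.5,0,-2,0],[-1,0,-4,0],[-1.5,0,-5.5,0],[-1.5,0,-5.5,0],[-1.5,0,-5.5,0],[-1.5,0,-5.5,0],[-1.5,0,-5.5,0],[-1.5,0,-5.5,0]]' >/dev/null; python3 f.py; 
python3 -m jog '[[0,0,0,0],[0,0,0,0],[0,0,0,0],[0,0,0,0],[0,0,0,0],[0,0,0,0],[0,0,0,0],[0,0,0,0]]' 0; python3 f.py
python3 -m jog '[[0,0,10,0],[0,0,25,0],[0,0,40,0],[0,0,60,0],[0,0,80,0],[0,0,100,0],[0,0,120,0],[0,0,120,0]]'; python3 f.py
python3 - <<'E'
from h import *
T=shot('top','t7.png');S=shot('side','s7.png')
b=np.hstack([S['image'][100:300,180:400],T['image'][120:320,200:380]])
cv2.imwrite('pics/c7.png',cv2.resize(b,None,fx=2,fy=2,interpolation=cv2.INTER_CUBIC)[:,:,::-1])
print(get_state()['time'])
E
```

```text
[0.4182 0.1139 0.1502] [ 4.9   0.73 -1.84  0.17 -1.02  0.12] sd [0.36 0.56 0.49]
time: 27.2
position: [0.4179, 0.1139, 0.1501]
tool_rot: [3.141, 0.05, -0.0]
ft_force: [0.5, -0.0, 0.7]
grip_width: 0.498
[0.4178 0.1139 0.1501] [-0.09  0.07  0.01 -0.05  0.15  0.01] sd [0.17 0.32 0.42]
time: 28.4
position: [0.419, 0.1143, 0.2723]
tool_rot: [-3.139, -0.05, -0.006]
ft_force: [0.9, -0.2, 0.1]
grip_width: 0.497
[0.4174 0.1137 0.2693] [-0.49 -0.38 -0.21 -0.04  0.17  0.01] sd [0.6  0.25 0.52]
28.7
```

View pics/c7.png

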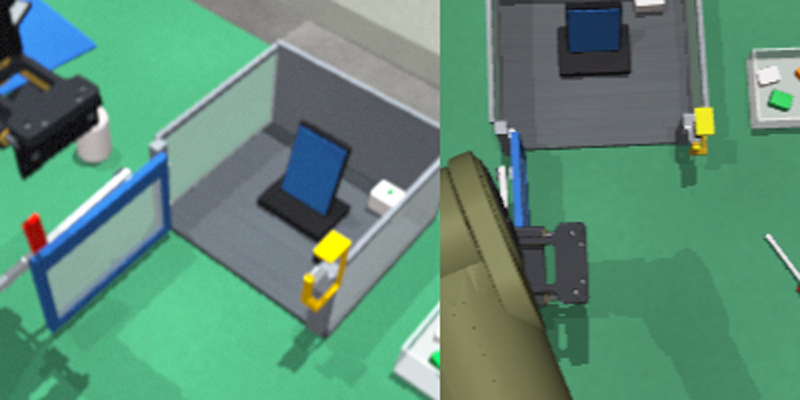

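The gate stands open with the tab free at (35,230) in the crop and the gripper well above it. The bottle, bin and driver are where they were, so I hand in.

```bash
python3 -c "
from bench import *
print(close_job())"
```

```text
the job is handed in; nothing more can be done
None
```

The gate stands wide open, about square to the front of the bay, and I have let go and handed the job in at about 28.7 s.

- **Lift:** I pinched the red tab at 12 N and lifted the bar in 1 mm steps. The buffer showed at about 10.5 mm of tab lift, when the vertical force went from -1.8 to -6.2 N. That is about 3 N at the buffer, below the 10 N that bends it. I backed off 1.6 mm before swinging.
- **Swing:** The bar passed the lip without any noticeable force. I turned the gate about 1.57 rad around its hinge; the force on the hand peaked at about 4.5 N, and I widened the path slightly to correct it. I then lowered the bar, opened the fingers and rose 120 mm.
- **Last checks:** The final pictures show the gate open and the tab free. The wrist force was about zero, and what the last crops show of the bottle, bin and driver had not moved.
- **What disagreed:** My two estimates of the gate's yaw differed (0.027 and 0.05 rad), so the hinge position was off by 2–3 mm. My lip-height estimate from the images was a few mm higher than what I felt. A force of about 5 N along the gate built up during the last lowering and was gone after release. I took the final gate angle from the tool's yaw and the pictures, and did not measure it separately.

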